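# Lock the cradle's pivot bar with a hitch pin

### The arm

A 7-joint arm with a two-finger parallel gripper is mounted at the origin on the work surface. World frame = base frame: x ahead of the robot, y to its left, z up, the work surface at z = 0. Lengths are in mm, angles in rad, forces in N, time in s.
With the tool pointing down it reaches from about 400 to 875 mm from the base axis. Payload 19.3 kg.
Tool frame: the origin (TCP) lies at the very end of the fingers, on their centre line; the grasp point (between the pads) lies 19 mm behind it (grip_point_offset is the z of the grasp point in the tool frame, in mm); z points along the fingers, x is the direction in which the jaws open and shut, and the axes are right-handed (so a half turn about z gives the same grasp; the last joint's range is limited). The gripper opens to 85 mm and grips with 20 to 120 N. Pads are 22 mm wide; open, the fingers measure 114 mm over their backs; the gripper's body (76 mm by 85 mm) begins 54 mm behind the grasp point. The pads swing forward as they close: fully open they stand 13 mm farther back than shut.
Start: joints at [-1.417, 0.521, -0.036, 1.599, 0.021, 1.021, -0.113], TCP at [138.73, 609.4, 231.291] pointing down, gripper open.
Joint ranges: [-2.91, 2.91], [-0.3, 2.13], [-1.5, 1.42], [0.17, 2.43], [-1.26, 4.41], [0.16, 1.93], [-2.52, 2.52]. Speed limits (rad/s): [1.89, 1.89, 2.39, 2.39, 3.01, 3.01, 3.01].

### API

Orientations are given as a 3x3 rotation matrix whose columns are the frame's x, y, z axes.
In Python, from workcell import movep, movel, goto_joints, open_gripper, clamp, wait, inverse_kinematics, read_state, camera, PlanningError, finish_job, grip_point_offset gives the robot as it stands. Calls block until the motion is done:
- movep(position, orientation): joint-space move of the TCP to a pose.
- movel(position, frame=None, max_speed=150, guard=None): straight line of the TCP; frame=None keeps the orientation; max_speed is the mean speed in mm/s. With guard (N) it stops when the force on the tool has changed by that much, and returns True; else False.
- goto_joints(angles): joint-space move.
- open_gripper() and clamp(): open the fingers fully, or close them until they stop; the grip force is fixed at half the most.
- wait(seconds).
- inverse_kinematics(position, orientation): joint angles nearest the present ones, or None.
- read_state(): the state.
- camera(name): name is "scene" or "top"; returns a dict with "image" (420x560x3 uint8, blue, green, red), "range_z" (420x560 float32, mm along the optical axis (not along the pixel's ray), 0 where there is no reading), "fx", "fy", "cx", "cy" (pixels), "dist_coeffs" ([k1, k2, p1, p2, k3] as OpenCV has them; the pictures are not rectified), "cam_to_world" (4x4, takes a point from camera to world coordinates). Camera axes: x right, y up, looking along -z (the intrinsics and any distortion apply to the point x, -y, -z); pixel columns grow to the right and rows downward; lengths in mm; the calibration is good to about 2 mm. A picture is of the moment at which its call begins.
A pose or a line that the arm cannot do raises PlanningError and nothing moves.
- finish_job(): hands the job in, once; it reports no verdict.
The state is a dict: "time": time; "qpos": joint angles; "qvel": joint speeds; "joint_efforts": joint torques, N m; "eef_pos": TCP position; "tool_rot": TCP orientation; "ft_force": force on the tool from outside, world axes, zero at the start; "torque": the same for the moment, N m; "finger_gap": finger opening in mm.
Only numpy, scipy, OpenCV 4.12 (cv2) and the standard library are available. Lean on these libraries where they do the work, as an engineer would, in place of code of your own. Each camera call takes 0.05 s, during which the arm holds its last target. There are 200 camera calls.

### The job

Lock the pivot bar of the tilting chassis cradle: take the orange-headed hitch pin from the wooden rack, push it down through the cross hole near the bar's free end until its collar sits fully home on the bar, with its brass loop still open and pointing outward past the bar's end; then swing the sprung loop down over the end of the bar until it snaps under the two sprung brass studs on the bar's sides and stays there. How far the bar sticks out is not known exactly, so find the hole gently: never press the pin on the bar harder than about 25 N, nor the loop harder than about 10 N (the sprung catch in the hole and the studs need well under that). Let go, and leave the dark clevis pin in the rack alone.

Things in the scene. Friction and masses are not known exactly. Their poses are not given: they have to be found in the camera images.
- pin_grip (a point): Centre of the orange head of the hitch pin, where it is grasped: 14 mm (x) by 16 mm (y), 28 mm tall, its underside 14 mm above the collar's underside. z is up along the pin, x points the way the open loop points, y is the loop's hinge axis. The pin starts upright in one of the rack's two holes.
- pin_seat (a point): Centre of the underside of the pin's collar (19 mm wide, 4 mm thick), 28 mm below pin_grip, same axes. Below it is the steel shank: 10 mm in diameter, 36 mm long, its last 3 mm tapered to 8.4 mm. Between collar and head is a 12 x 14 mm steel neck. The whole pin weighs 65 to 115 g.
- loop (a joint): Angle of the brass loop on the pin: 0 = open (level, along the pin's +x), grows as it swings down, stop at 1.0. A spring always lifts it back towards 0 (about 1 N at the cross bar). On the bar its legs meet two sprung studs at about 0.4, which give way under 2 to 6 N on the cross bar; past about 0.85 they spring out above the legs and hold the loop shut, at rest near 0.8.
- loop_bar (a point): Middle of the loop's cross bar. The loop is a U of 5 mm brass wire: two legs 35 mm apart between centres, one each side of the pin, hinged on a y axis 9 mm above the collar's underside; the cross bar, parallel to y, is 46 mm from that hinge. Swinging down it passes just outside the bar's end; at 0.9 rad it is 28 mm out from the pin's axis. It clears and catches only with the pin home.
- bush (a point): Point where the top face of the pivot bar leaves the wooden cheek: 82 mm above the table, on the bar's centre line; x points level outward along the bar, z up. The bar is 24 mm square steel. Its upright through hole (11 mm, 1 mm chamfer) lies at y = 0 and x = 41 to 61 mm: different each time. The bar ends 26 mm beyond the hole. The pin is home when pin_seat is level with this point.
- cradle: Fixed tilting cradle holding an opened black chassis; origin on the table 82 mm below bush, same axes. It reaches 250 mm along -x, is 150 mm wide and up to 106 mm high; nothing lies under the bar's free end. The bar slides stiffly in it (about 20 N). A sprung catch pokes into the hole's side half-way down: the shank feels 2 to 8 N of drag from some 10 mm depth on.
- rack: Fixed wooden pin rack, 160 mm (x) by 50 mm (y), 48 mm high; origin under its centre. Two 12 mm square holes at x = +45 and -45 mm, y = 0: one holds the hitch pin, the other a clevis pin, collar or head resting on the top.
- pin: The hitch pin as a whole; origin and axes as pin_seat.
- clevis_pin: The dark flat-headed clevis pin in the rack; origin under its head. Leave alone.

How it is judged (in metres and radians):
On the way, in this order (a step that is already met when the one before it is completed fails the run):
1. the pin is fully home in the bar's cross hole, its loop still open (z of pin_seat in the frame of bush between -0.004 and 0.002 m and y of pin_seat in the frame of bush between -0.004 and 0.004 m and x of pin_seat in the frame of bush between 0.037 and 0.065 m and angle between pin_seat's own z axis and vertical below 0.1 rad and value of joint loop below 0.5 rad), for 0.2 s.
2. the loop is swung down over the bar's end and caught by the studs (z of pin_seat in the frame of bush between -0.004 and 0.002 m and y of pin_seat in the frame of bush between -0.004 and 0.004 m and x of pin_seat in the frame of bush between 0.037 and 0.065 m and angle between pin_seat's own z axis and vertical below 0.1 rad and value of joint loop above 0.7 rad and z of loop_bar in the frame of bush below -0.016 m and y of loop_bar in the frame of bush between -0.012 and 0.012 m), for 0.2 s.
At the end, for the whole second after the job is handed in: The pin stands upright (within 0.1 rad) in the bar's cross hole, collar home on the bar (within 2 mm), its loop round the bar's end and held down by the studs (beyond 0.7 rad) with its cross bar at least 16 mm below the bar's top, everything at rest and released (all of step 2 and linear speed of pin below 0.02 m/s); the robot touches nothing.
It fails at once if the pin or its loop is pressed on the bar or cradle harder than 45 N, all their contacts added up (about 25 N of push on the pin, or over 10 N on the loop, which levers the pin in its hole) (contact force between pin and cradle above 45 N).
It fails at once if the dark clevis pin is moved over 20 mm (distance of clevis_pin from where it was at the start of the episode above 0.02 m).
It also fails if it takes over 67 s, if anything falls off the work surface, if the arm or the gripper's body presses on something with over 40 N, if the wrist force passes 120 N, or if a joint passes its speed limit or range.

## Working session

There is one attempt and no reset: what is moved stays moved. The work goes in short steps, each a Python script; the robot and the scene stay as the last script left them, time stands still between calls to the robot, and variables do not carry over. Pictures are saved under pics/ and viewed, about 8 in all and at most 12, crops included, and the job is handed in when it is done.

```bash
mkdir -p pics; cat > h.py <<'E'
import numpy as np, cv2
from workcell import *
def pts(c):
    h,w=c["range_z"].shape
    u,v=np.meshgrid(np.arange(w),np.arange(h))
    K=np.array([[c["fx"],0,c["cx"]],[0,c["fy"],c["cy"]],[0,0,1.]])
    n=cv2.undistortPoints(np.stack([u,v],-1).reshape(-1,1,2).astype(np.float64),K,np.array(c["dist_coeffs"])).reshape(h,w,2)
    z=c["range_z"].astype(float)
    P=np.stack([n[...,0]*z,-n[...,1]*z,-z],-1)
    T=np.array(c["cam_to_world"]); W=P@T[:3,:3].T+T[:3,3]
    W[z==0]=np.nan
    return W
E
python3 - <<'E'
from h import *
import pickle
for n in("scene","top"):
    c=camera(n); pickle.dump(c,open(n+".pkl","wb")); cv2.imwrite(f"pics/{n}0.png",c["image"])
    print(n,c["fx"],np.round(np.array(c["cam_to_world"]),2).tolist())
s=read_state(); print(s["time"],s["tool_rot"],s["ft_force"],grip_point_offset)
E
```

```text
scene 461.5248980022382 [[-0.86, -0.26, 0.43, 874.47], [0.5, -0.46, 0.73, 737.54], [0.01, 0.85, 0.53, 544.66], [0.0, 0.0, 0.0, 1.0]]
top 384.25449662648276 [[0.01, 0.99, -0.17, 410.22], [-1.0, 0.01, 0.01, 83.94], [0.01, 0.17, 0.99, 736.46], [0.0, 0.0, 0.0, 1.0]]
0.1 [[ 2.21938033e-01  9.75060762e-01 -1.40055375e-04]
 [ 9.75060251e-01 -2.21938061e-01 -1.00161282e-03]
 [-1.00771698e-03  8.57335506e-05 -9.99999489e-01]] [ 0.99060502  0.1650668  -0.30362945] -18.700000000000003
```

View pics/scene0.png

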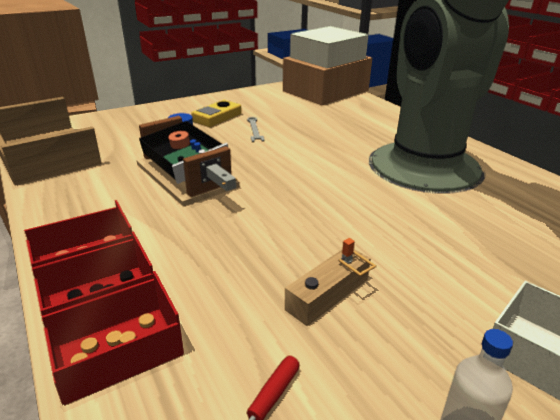

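View pics/top0.png

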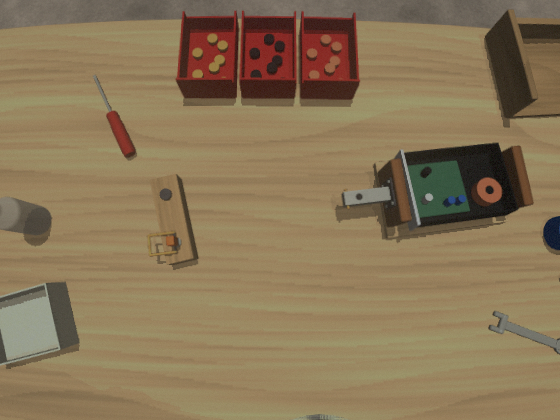

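The top view shows the hitch pin with its orange head at about (170,240) and its loop pointing left. The clevis pin is at (166,194), and the bar runs from (392,196) to (343,198) with the hole near (359,197). Next I'll measure these.

```bash
python3 - <<'E'
from h import *
import pickle
for n in("top","scene"):
    c=pickle.load(open(n+".pkl","rb")); W=pts(c); im=c["image"].astype(int); b,g,r=im[...,0],im[...,1],im[...,2]
    near=(W[...,2]>5)
    # orange head
    o=(r>130)&(g<110)&(b<70)&(r-g>70)&(W[...,2]>66)&(W[...,2]<110)
    if n=="top": o[:, :150]=0;o[:,200:]=0;o[:220]=0
    else: o[:230]=0;o[265:]=0;o[:,:330]=0;o[:,365:]=0
    P=W[o]; print(n,"head",len(P),P.min(0).round(1),P.max(0).round(1)); top=P[P[:,2]>P[:,2].max()-4]; print(" top",len(top),top.mean(0).round(1))
    # rack top
    k=(abs(W[...,2]-48)<3); 
    if n=="top": k[:,:145]=0;k[:,200:]=0;k[:170]=0;k[270:]=0
    else: k[:240]=0;k[320:]=0;k[:,:280]=0;k[:,380:]=0
    R=cv2.minAreaRect(W[k][:,:2].astype(np.float32)); print(" rack",k.sum(),R,cv2.boxPoints(R).round(1).tolist())
    # bar top
    k=(abs(W[...,2]-82)<4)
    if n=="top": k[:,:335]=0;k[:,394:]=0;k[:180]=0;k[215:]=0
    else: k[:150]=0;k[200:]=0;k[:,:195]=0;k[:,245:]=0
    B=W[k]; R=cv2.minAreaRect(B[:,:2].astype(np.float32)); print(" bar",len(B),np.median(B[:,2]),R,cv2.boxPoints(R).round(1).tolist())
    if n=="top":
        v,u=np.nonzero(k); print(u.min(),u.max(),v.min(),v.max())
        print("hole px z", W[190:204,350:368,2].round(0).astype(int).tolist()[4:10])
c=pickle.load(open("top.pkl","rb"))
I=c["image"]
a=cv2.resize(I[215:275,135:205],None,fx=8,fy=8,interpolation=2); b_=cv2.resize(I[170:225,330:400],None,fx=8,fy=8,interpolation=2)
s=pickle.load(open("scene.pkl","rb"))["image"]
d=np.zeros((480,800,3),np.uint8); 
a=cv2.resize(I[220:270,140:200],(400,333),interpolation=2); b2=cv2.resize(I[175:220,335:400],(400,277),interpolation=2)
e=cv2.resize(s[225:285,325:385],(300,300),interpolation=2); f=cv2.resize(s[145:210,175:250],(346,300),interpolation=2)
M=np.zeros((600,800,3),np.uint8); M[:295,:400]=a[:295]; M[:277,400:]=b2; M[300:,:300]=e; M[300:,400:746]=f
cv2.imwrite("pics/m.png",M)
E
```

```text
Traceback (most recent call last):
ValueError: zero-size array to reduction operation minimum which has no identity
```

```bash
python3 - <<'E'
from h import *
import pickle
c=pickle.load(open("top.pkl","rb")); W=pts(c)
np.set_printoptions(linewidth=200)
print(c["image"][240,160:180].tolist()); print(W[234:247:2,160:180,2].round(0)); print(W[197,340:400,2].round(0)); print(W[300,300],W[210,175])
print(c["dist_coeffs"])
I=c["image"]; s=pickle.load(open("scene.pkl","rb"))["image"]
a=cv2.resize(I[220:270,140:200],(400,333),interpolation=2); b2=cv2.resize(I[175:220,335:400],(400,277),interpolation=2)
e=cv2.resize(s[225:285,325:385],(300,300),interpolation=2); f=cv2.resize(s[145:210,175:250],(346,300),interpolation=2)
M=np.zeros((600,800,3),np.uint8); M[:295,:400]=a[:295]; M[:277,400:]=b2; M[300:,:300]=e; M[300:,400:746]=f
cv2.imwrite("pics/m.png",M)
E
```

```text
[[99, 136, 156], [95, 131, 153], [84, 120, 147], [86, 120, 146], [81, 117, 142], [79, 113, 142], [54, 93, 145], [50, 93, 152], [52, 95, 153], [54, 99, 154], [58, 101, 155], [54, 99, 153], [53, 96, 151], [48, 83, 134], [35, 55, 80], [37, 55, 79], [32, 53, 77], [43, 57, 73], [77, 87, 91], [112, 123, 124]]
[[58. 60. 58. 57. 60. 47. 48. 50. 50. 59. 60. 58. 59. 58. 59. 58. 47. 50. 46. 48.]
 [-0. 48. 49. 51. 49. 48. 91. 91. 90. 91. 90. 91. 90. 89. 57. 58. 49. 47. 48. 48.]
 [ 1. 48. 48. 52. 47. 48. 91. 91. 89. 90. 91. 90. 90. 89. 88. 80. 76. 68. 54. 50.]
 [-0.  1. 49. 47. 48. 48. 90. 90. 92. 90. 90. 90. 92. 90. 89. 82. 76. 69. 56. 52.]
 [-0.  1. 47. 49. 49. 48. 90. 92. 91. 90. 93. 90. 90. 90. 88. 84. 78. 70. 60. 51.]
 [-1.  2. -2. 48. 50. 50. 49. 91. 90. 90. 91. 88. 90. 90. 86. 83. 77. 68. 60. 54.]
 [ 1. -0.  0. 49. 50. 49. 50. 49. 50. 50. 49. 50. 48. 52. 59. 60. 60. 52. 53. 49.]]
[ -2.   1.  70.  77.  82.  82.  83.  81.  81.  80.  80.  82.  81.  79.  84.  82.  59.  56.  59.  64.  70.  78.  84.  83.  83.  82.  81.  81.  81.  81.  81.  81.  81.  80.  82.  83.  81.  81.  79.
  83.  82.  84.  83.  83.  82.  83.  81.  81.  83.  80.  84.  83.  89.  95.  97. 100. 103. 105. 106. 105.]
[352.73179873  35.98776589   1.95327268] [514.53126847 266.18320273  48.56027107]
[-0.10873118  0.          0.          0.          0.        ]
```

View pics/m.png

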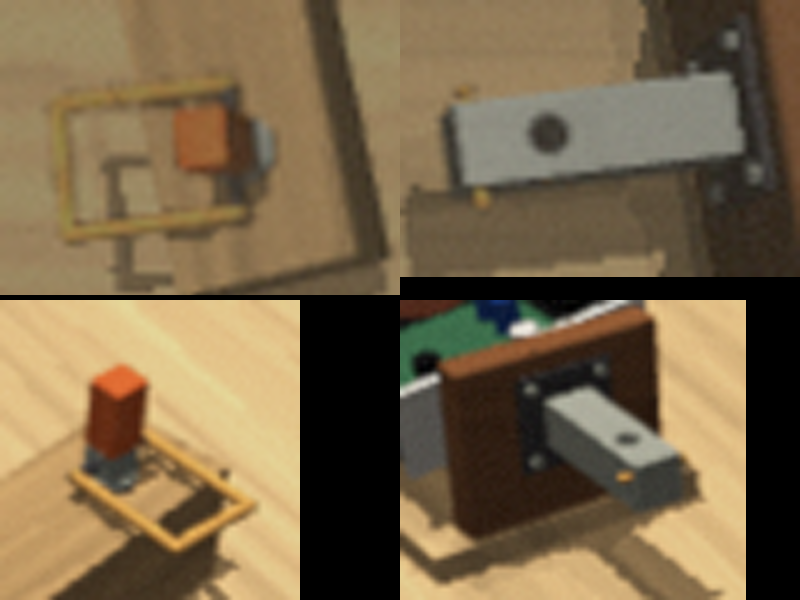

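The crops show the pin upright with its loop open towards world +y. The bar also points towards +y. Its hole is at crop (549,133), about px (359.2,196.6), and the brass studs are visible on its sides.

```bash
cat >> h.py <<'E'
def ray(c,uv,z):
    K=np.array([[c["fx"],0,c["cx"]],[0,c["fy"],c["cy"]],[0,0,1.]])
    n=cv2.undistortPoints(np.array(uv,float).reshape(-1,1,2),K,np.array(c["dist_coeffs"])).reshape(-1,2)
    T=np.array(c["cam_to_world"]); d=np.c_[n[:,0],-n[:,1],-np.ones(len(n))]@T[:3,:3].T; o=T[:3,3]
    return o+d*((z-o[2])/d[:,2])[:,None]
E
python3 - <<'E'
from h import *
import pickle
np.set_printoptions(suppress=True,precision=2,linewidth=180)
for n in("top","scene"):
    c=pickle.load(open(n+".pkl","rb")); W=pts(c); I=c["image"]; hsv=cv2.cvtColor(I,cv2.COLOR_BGR2HSV)
    Z=W[...,2]; box=np.zeros(Z.shape,bool)
    print("==",n)
    if n=="top": box[220:270,140:200]=1
    else: box[225:285,325:385]=1
    k=box&(Z>86)&(Z<95); P=W[k]; v,u=np.nonzero(k); X=ray(c,np.c_[u,v],90)
    print("headtop",k.sum(),P.mean(0),cv2.minAreaRect(X[:,:2].astype(np.float32)))
    # loop: z near 57
    hd=P.mean(0)[:2]
    D=np.linalg.norm(W[...,:2]-hd,axis=-1)
    k=box&(Z>53)&(Z<63)&(D>14)&(D<65)&(hsv[...,1]>90)
    v,u=np.nonzero(k); X=ray(c,np.c_[u,v],57)[:,:2]; R=cv2.minAreaRect(X.astype(np.float32)); print("loop",k.sum(),R,cv2.boxPoints(R).tolist())
    rk=(abs(Z-48)<2.5)&(np.linalg.norm(W[...,:2]-[514,266],axis=-1)<110)
    R=cv2.minAreaRect(W[rk][:,:2].astype(np.float32)); print("rack",R)
    bx=np.zeros(Z.shape,bool)
    if n=="top": bx[175:220,335:391]=1
    else: bx[145:210,195:250]=1
    k=bx&(abs(Z-82)<3.5)
    v,u=np.nonzero(k); X=ray(c,np.c_[u,v],82)[:,:2]; R=cv2.minAreaRect(X.astype(np.float32)); print("bar",k.sum(),np.median(Z[k]),R,cv2.boxPoints(R).tolist())
    vv,uu=(np.mgrid[186:206,350:368]) if n=="top" else np.mgrid[165:190,205:225]
    if n=="top":
        g=I[190:204,351:368].astype(float).mean(2); w=np.clip(g.max()*0+np.median(g)-g-15,0,None)
        yy,xx=np.mgrid[190:204,351:368]; hc=[(w*xx).sum()/w.sum(),(w*yy).sum()/w.sum()]; print("hole px",hc,ray(c,[hc],82))
        # clevis
        k=(Z>50)&(np.linalg.norm(W[...,:2]-[540,290],axis=-1)<40)&(I.max(2)<80); print("clevis",W[k].mean(0))
E
```

```text
== top
headtop 78 [456.73 261.08  90.45] ((457.05133056640625, 261.22723388671875), (15.719405174255371, 14.872304916381836), 11.956169128417969)
loop 187 ((453.8672180175781, 284.6199645996094), (40.54545974731445, 50.74710464477539), 8.347646713256836) [[430.12554931640625, 306.7815246582031], [437.49298095703125, 256.5720520019531], [477.60888671875, 262.4584045410156], [470.241455078125, 312.6678771972656]]
rack ((500.4624938964844, 272.7532043457031), (160.45144653320312, 52.2758903503418), 14.857763290405273)
bar 640 81.95160982710877 ((539.8970336914062, -79.94916534423828), (41.24420928955078, 94.09028625488281), 19.34990119934082) [[504.85205078125, -42.394325256347656], [536.027587890625, -131.16970825195312], [574.9420166015625, -117.5040054321289], [543.7664794921875, -28.728622436523438]]
hole px [np.float64(359.66193433895296), np.float64(197.41570541259983)] [[534.05 -63.49  82.  ]]
clevis [542.49 283.6   56.25]
== scene
headtop 55 [459.87 263.19  88.42] ((462.0436096191406, 265.1523132324219), (18.516006469726562, 14.857611656188965), 7.732276439666748)
loop 205 ((456.51715087890625, 285.6114501953125), (41.39977264404297, 51.380985260009766), 8.25295352935791) [[432.34393310546875, 308.0645446777344], [439.7193603515625, 257.2156677246094], [480.69036865234375, 263.1583557128906], [473.31494140625, 314.0072326660156]]
rack ((502.63336181640625, 273.24652099609375), (161.6363525390625, 51.95464324951172), 14.701773643493652)
bar 354 81.04688180031002 ((536.977783203125, -127.66014099121094), (191.85658264160156, 79.81500244140625), 71.2393798828125) [[468.33856201171875, -205.65695190429688], [543.9130249023438, -231.32666015625], [605.6170043945312, -49.663330078125], [530.0425415039062, -23.993621826171875]]
```

```bash
python3 - <<'E'
from h import *
import pickle
np.set_printoptions(suppress=True,precision=2,linewidth=180)
for n,(r0,r1,c0,c1),seed in(("top",(175,220,335,389),(375,195)),("scene",(145,210,200,250),(214,172))):
    c=pickle.load(open(n+".pkl","rb")); W=pts(c); I=c["image"]; Z=W[...,2]; hsv=cv2.cvtColor(I,cv2.COLOR_BGR2HSV)
    m=np.zeros(Z.shape,np.uint8); m[r0:r1,c0:c1]=1
    print(n,"seed",hsv[seed[1],seed[0]],Z[seed[1],seed[0]])
    k=(m>0)&(abs(Z-82)<6)&(hsv[...,1]<70)&(hsv[...,2]>95)
    L,lab,st,cen=cv2.connectedComponentsWithStats(k.astype(np.uint8)); i=1+np.argmax(st[1:,4]); k=lab==i
    cn=max(cv2.findContours(k.astype(np.uint8),cv2.RETR_EXTERNAL,cv2.CHAIN_APPROX_NONE)[0],key=len).reshape(-1,2)
    X=ray(c,cn,82)[:,:2]; R=cv2.minAreaRect(X.astype(np.float32)); print("bar",k.sum(),R,"\n",cv2.boxPoints(R))
    # long side edge fit from minAreaRect axes
    B=cv2.boxPoints(R); e=[B[1]-B[0],B[2]-B[1]]; d=max(e,key=np.linalg.norm); d=d/np.linalg.norm(d); d=d if d[1]>0 else -d
    fill=cv2.drawContours(np.zeros(Z.shape,np.uint8),[cn.reshape(-1,1,2)],-1,1,-1)>0
    v,u=np.nonzero(fill); F=ray(c,np.c_[u,v],82)[:,:2]; ev,V=np.linalg.eigh(np.cov(F.T)); a=V[:,1]*np.sign(V[1,1]); print("centroid",F.mean(0),"axis rect",np.degrees(np.arctan2(d[1],d[0])),"pca",np.degrees(np.arctan2(a[1],a[0])),"ext",np.ptp((F-F.mean(0))@a),np.ptp((F-F.mean(0))@[-a[1],a[0]]))
    inner=cv2.erode(fill.astype(np.uint8),np.ones((3,3)))>0
    g=I.astype(float).mean(2); med=np.median(g[inner]); w=np.where(inner,np.clip(med-g-20,0,None),0); v,u=np.nonzero(w); ww=w[v,u]
    hc=np.array([(u*ww).sum(),(v*ww).sum()])/ww.sum(); h=ray(c,[hc],82)[0,:2]; print("hole",len(u),hc,h,"along",(h-F.mean(0))@a,"lat",(h-F.mean(0))@[-a[1],a[0]], "end along",((F-F.mean(0))@a).max())
E
```

```text
top seed [ 28  22 139] 82.46511181946698
bar 573 ((537.820068359375, -75.9232177734375), (23.890470504760742, 80.88899993896484), 7.541540145874023) 
 [[ 520.67  -37.4 ]
 [ 531.29 -117.59]
 [ 554.97 -114.45]
 [ 544.35  -34.26]]
centroid [537.74 -75.12] axis rect 97.54158 pca 97.94400663967866 ext 80.8807975870371 24.28868009029106
hole 42 [358.72 196.28] [536.05 -61.89] along 13.345568651587499 lat -0.14853754976019753 end along 39.563766535766995
scene seed [ 25  29 147] 81.725048902058
bar 199 ((542.7864379882812, -75.99324035644531), (24.499921798706055, 82.63350677490234), 6.000197887420654) 
 [[ 526.28  -36.18]
 [ 534.92 -118.36]
 [ 559.29 -115.8 ]
 [ 550.65  -33.62]]
centroid [542.5 -75. ] axis rect 96.00018 pca 96.67233352938125 ext 82.44135763974344 24.70207702671477
hole 17 [223.8  174.72] [540.12 -61.03] along 14.154052516618965 lat 0.7414338636445897 end along 40.18608761299273
```

```bash
cat >> h.py <<'E'
def frame(psi_deg,s,tilt=0):
    """tool down, jaws along the y axis of a frame yawed psi; tilt leans the tool body towards +x"""
    p=np.radians(psi_deg); X=np.array([np.cos(p),np.sin(p),0]); Y=np.array([-np.sin(p),np.cos(p),0]); t=np.radians(tilt)
    z=-np.cos(t)*np.array([0,0,1.])-np.sin(t)*X
    x=s*Y
    return np.column_stack([x,np.cross(z,x),z])
E
python3 - <<'E'
from h import *
np.set_printoptions(suppress=True,precision=3)
for s in(1,-1):
    for p,y in(([458,261.5,230],98.3),([458,261.5,62],98.3),([537,-61.5,170],97.3),([537,-61.5,96],97.3)): print(s,inverse_kinematics(p,frame(y,s)))
    print(s,inverse_kinematics([532,-23,57],frame(97.3,s,15)))
E
```

```text
1 [-0.374  0.384 -0.335  1.845  0.154  0.938  2.509]
1 [-0.348  0.644 -0.386  1.967  0.407  0.607  2.284]
1 [-0.736  0.859  1.225  1.919 -0.934  1.088 -2.123]
1 [-0.715  1.033  1.219  1.968 -1.153  1.08  -1.965]
1 [-0.125  0.648 -0.142  1.988  0.611  0.632  2.51 ]
-1 [-0.923  0.391  0.386  1.873 -0.182  0.912 -0.306]
-1 [-0.812  0.641  0.249  1.991 -0.289  0.542 -0.217]
-1 [-0.42   0.54   0.595  1.906 -0.406  0.818  0.519]
-1 [-0.276  0.619  0.392  1.948 -0.378  0.645  0.483]
-1 [-0.534  0.703  0.425  2.01  -0.018  0.494 -0.056]
```

s=-1 keeps joint 7 well inside its range, so I'll use it for the grasp.

```bash
python3 - <<'E'
from h import *
np.set_printoptions(suppress=True,precision=2)
F=frame(98.3,-1)
movep([458,261.5,230],F)
movel([458,261.5,120],max_speed=250)
b=read_state()["ft_force"]
print("hit",movel([458,261.5,62],max_speed=100,guard=8),read_state()["eef_pos"],np.array(read_state()["ft_force"])-b)
clamp(); s=read_state(); print("gap",s["finger_gap"],np.array(s["ft_force"])-b,s["eef_pos"],s["time"])
c=camera("scene"); I=cv2.resize(c["image"][190:310,270:430],(640,480),interpolation=2); cv2.imwrite("pics/g.png",I)
E
```

```text
hit False [458.36 261.66  62.61] [ 0.44 -0.08 -0.3 ]
gap 15.036082611495281 [-0.6  -0.84  4.68] [458.11 261.55  62.24] 3.7917
```

View pics/g.png

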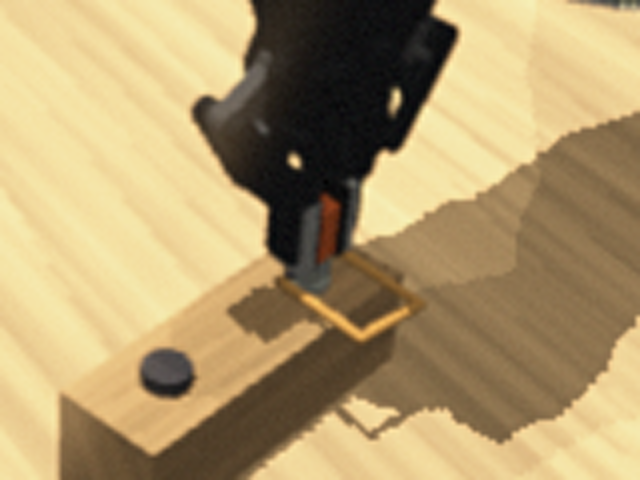

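The pin is gripped (gap 15.0 mm) with little side load, and the loop is open. The clevis pin at crop (165,370) is undisturbed. I'll lift, carry the pin above the hole, then measure it against the hole in the scene view.

```bash
python3 - <<'E'
from h import *
import pickle
np.set_printoptions(suppress=True,precision=2)
movel([458,261.5,120],max_speed=80); movel([458,261.5,190],max_speed=200)
F=frame(97.3,-1)
movep([537,-61.5,190],F); movel([537,-61.5,142],max_speed=150)
wait(.3)
s=read_state(); print(s["eef_pos"],s["ft_force"],s["finger_gap"],s["time"])
c=camera("scene"); pickle.dump(c,open("s2.pkl","wb")); t=camera("top"); pickle.dump(t,open("t2.pkl","wb"))
I=np.hstack([cv2.resize(c["image"][110:210,170:270],(500,500),interpolation=2),cv2.resize(t["image"][170:230,320:356],(300,500),interpolation=2)]); cv2.imwrite("pics/a.png",I)
E
```

```text
[537.32 -61.44 142.66] [-0.21  0.11 -1.17] 14.335550990525965 7.2417
```

View pics/a.png

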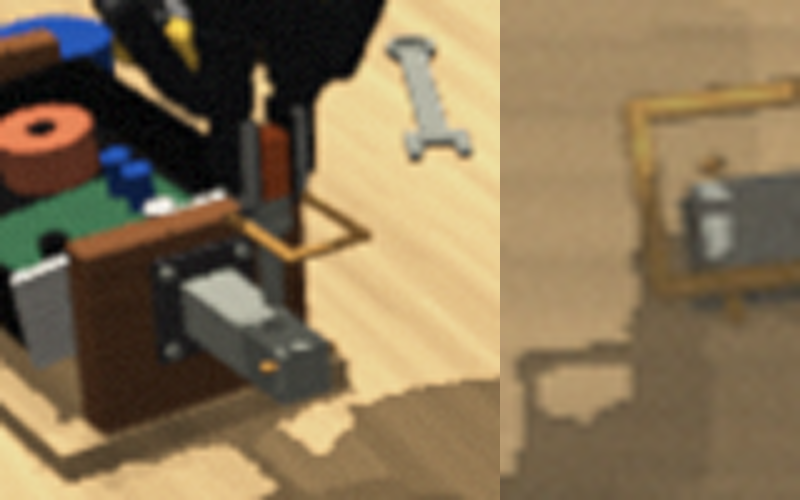

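The view shows the shank tip hanging over the hole, with the loop open outward past the bar's end. I'll compute the relative offset in each camera, so calibration bias cancels.

```bash
python3 - <<'E'
from h import *
import pickle
np.set_printoptions(suppress=True,precision=2,linewidth=180)
tcp=np.array([537.32,-61.44]); zc=142.66-14.2
a=np.radians(97.3); X=np.array([np.cos(a),np.sin(a)]); Y=np.array([-X[1],X[0]])
hole={"t":np.array([536.05,-61.89]),"s":np.array([540.12,-61.03])}
for n,box in(("t",(165,235,315,375)),("s",(140,170,205,250))):
    c=pickle.load(open(n+"2.pkl","rb")); W=pts(c); Z=W[...,2]; hsv=cv2.cvtColor(c["image"],cv2.COLOR_BGR2HSV)
    m=np.zeros(Z.shape,bool); m[box[0]:box[1],box[2]:box[3]]=1
    k=m&(abs(Z-zc-9)<7)&(hsv[...,1]>100)&(hsv[...,2]>60)
    v,u=np.nonzero(k); P=ray(c,np.c_[u,v],zc+9)[:,:2]; R=cv2.minAreaRect(P.astype(np.float32)); B=cv2.boxPoints(R)
    al=(P-tcp)@X; la=(P-tcp)@Y
    print(n,k.sum(),"z med",np.median(Z[k]),R,"\n along",np.percentile(al,[0,50,97,100]),"lat",np.percentile(la,[0,3,97,100]))
    cb=P[al>al.max()-8]; print(" crossbar cen along",np.mean(cb@X)-tcp@X, "slope deg",np.degrees(np.polyfit(cb@Y,cb@X,1)[0]))
    print(" hole-tcp in cam: along",(hole[n]-tcp)@X,"lat",(hole[n]-tcp)@Y)
c=pickle.load(open("s2.pkl","rb")); I=c["image"]
for z in(95,100,105,110):  # predicted shank axis pixel by brute projection
    T=np.linalg.inv(np.array(c["cam_to_world"])); p=T[:3,:3]@np.array([*tcp,z])+T[:3,3]; K=np.array([[c["fx"],0,c["cx"]],[0,c["fy"],c["cy"]],[0,0,1.]])
    q=cv2.projectPoints(np.array([[p[0],-p[1],-p[2]]]),np.zeros(3),np.zeros(3),K,np.array(c["dist_coeffs"]))[0].ravel(); r=int(round(q[1]))
    print(z,q,I[r,216:236].mean(1).astype(int))
E
```

```text
t 219 z med 139.38913067017506 ((532.4466552734375, -36.62711715698242), (39.93603515625, 47.09214782714844), 7.818362236022949) 
 along [ 1.51 35.1  48.29 48.7 ] lat [-18.38 -17.92  21.11  21.58]
 crossbar cen along 45.69676726004222 slope deg 0.6424800042629538
 hole-tcp in cam: along -0.2849804462417889 lat 1.3168850159600405
s 127 z med 137.80433491997553 ((537.9142456054688, -43.09425354003906), (41.01005554199219, 68.11309051513672), 7.422919750213623) 
 along [-15.92  31.63  51.32  52.19] lat [-23.44 -22.78  16.98  17.64]
 crossbar cen along 48.201506109242345 slope deg -1.4605698016448927
 hole-tcp in cam: along 0.05089581737813318 lat -2.829400928778591
95 [224.61 168.85] [179 178 181 181 179 168 123  71  61  61  53  35  35  25  50 152 199 197 194 189]
100 [224.49 166.72] [181 182 182 167 140  99  67  62  63  63  49  36  29  26  44 150 193 191 189 192]
105 [224.36 164.58] [180 160 112  62  32  39  54  62  67  59  50  34  34  29  57 151 193 194 196 198]
110 [224.23 162.43] [ 25  29  24  24  23  44  60  64  65  61  59  61  63  52  76 158 197 195 189 185]
```

Both cameras agree that the pin is over the hole to within about 0.3 mm, apart from a noisier "along" reading in the scene view. I'll descend gently under guard.

```bash
python3 - <<'E'
from h import *
np.set_printoptions(suppress=True,precision=2)
b=np.array(read_state()["ft_force"])
def go(z,v,g):
    h=movel([537,-61.7,z],max_speed=v,guard=g); s=read_state(); print(z,h,s["eef_pos"],np.array(s["ft_force"])-b,s["time"]); return h
if not go(122,20,5):
    if not go(106,20,13):
        go(99,15,14)
E
```

```text
122 False [537.12 -61.74 122.07] [ 3.59 -1.63 -1.36] 8.4917
106 False [537.01 -61.74 105.86] [ 6.83 -1.39 -3.74] 9.4417
99 False [537.08 -61.76  98.74] [ 6.69 -2.89 -1.01] 10.0583
```

```bash
python3 - <<'E'
from h import *
np.set_printoptions(suppress=True,precision=2)
b=np.array([-0.21,.11,-1.17])
def st(n): s=read_state(); print(n,np.array(s["eef_pos"]),np.array(s["ft_force"])-b,s["time"])
movel([537.6,-61.9,98.9],max_speed=10); st("shift")
h=movel([537.6,-61.9,92],max_speed=6,guard=9); st(h); wait(.2); st("w")
E
```

```text
shift [537.33 -61.79  98.63] [ 3.75 -2.79 -1.23] 10.3083
True [537.63 -61.86  96.22] [-0.67 -0.49  9.01] 10.925
w [537.62 -61.84  96.2 ] [-0.16  0.2   9.39] 11.125
```

The collar seated at TCP z 96.2 as predicted, with 9 N contact. I'll release, retreat and look.

```bash
python3 - <<'E'
from h import *
import pickle
np.set_printoptions(suppress=True,precision=2)
wait(.2); open_gripper(); wait(.1)
movel([537.6,-61.9,150],max_speed=100); movel([537.6,-61.9,200],max_speed=200)
a=np.radians(97.6); X=np.array([np.cos(a),np.sin(a)])
p=np.array([537.6,-61.9])+X*58
movep([*p,175],frame(97.6,-1,15)); clamp(); wait(.3)
s=read_state(); print(s["eef_pos"],s["ft_force"],s["finger_gap"],s["time"])
c=camera("scene"); pickle.dump(c,open("s3.pkl","wb")); t=camera("top"); pickle.dump(t,open("t3.pkl","wb"))
I=np.hstack([cv2.resize(c["image"][110:210,170:270],(500,500),interpolation=2),cv2.resize(t["image"][170:230,320:356],(300,500),interpolation=2)]); cv2.imwrite("pics/b.png",I)
E
```

```text
[529.95  -4.4  175.01] [-0.45  0.43  0.  ] -0.24489305844459183 14.9
```

View pics/b.png

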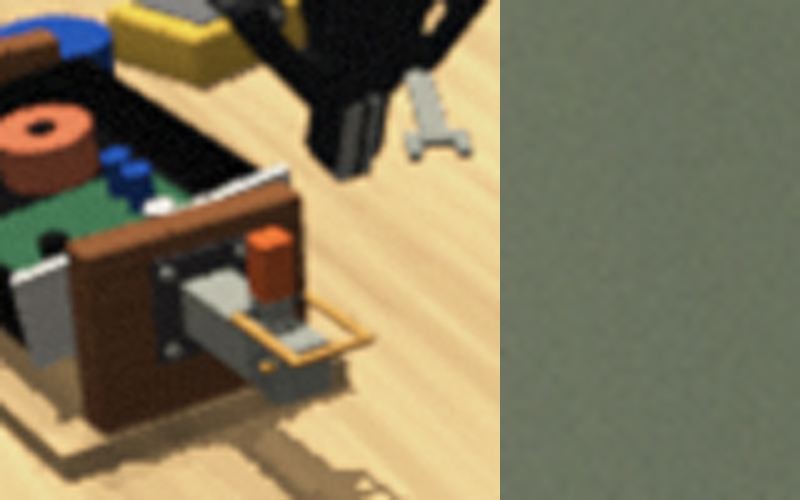

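The pin stands home and upright, with its loop open past the bar's end at crop (335,355). Now I'll press the cross bar along its arc with the closed, tilted fingertips.

```bash
python3 - <<'E'
from h import *
import pickle
np.set_printoptions(suppress=True,precision=2)
a=np.radians(97.6); X=np.array([np.cos(a),np.sin(a)]); H=np.array([537.6,-61.9]); t=np.radians(15)
def P(th,up=0):
    w=np.array([46*np.cos(th),9-46*np.sin(th)])+2.5*np.array([np.sin(t),np.cos(t)])+9.5*np.array([np.cos(t),-np.sin(t)])
    return [*(H+X*w[0]),82+w[1]+up]
movel(P(0,30)); movel(P(0,6),max_speed=60); wait(.2); b=np.array(read_state()["ft_force"])
for th in [0,.1,.2,.3,.35,.4,.45,.5,.55,.6,.65,.7,.75,.8,.84,.88,.92]:
    h=movel(P(th),max_speed=25,guard=8); s=read_state(); f=np.array(s["ft_force"])-b; print(th,h,np.array(s["eef_pos"])-P(th),f)
    if h or np.linalg.norm(f)>9: break
print(s["time"])
c=camera("scene"); I=cv2.resize(c["image"][110:210,170:270],(600,600),interpolation=2); cv2.imwrite("pics/c.png",I)
E
```

```text
0 False [-0.11 -0.04 -0.16] [-0.71  0.42  0.83]
0.1 False [-0.07  0.05 -0.15] [-0.42  0.73  1.02]
0.2 False [-0.08 -0.04 -0.15] [-1.01  0.94  0.59]
0.3 False [-0.07 -0.09 -0.13] [0.27 1.92 1.47]
0.35 False [-0.06 -0.07 -0.1 ] [-1.47  1.29  1.52]
0.4 False [-0.07 -0.11 -0.1 ] [-1.75  1.45  1.36]
0.45 False [-0.05 -0.08 -0.09] [0.12 1.35 1.04]
0.5 False [-0.03 -0.02 -0.11] [0.49 2.72 0.87]
0.55 False [-0.05 -0.05 -0.1 ] [-0.27  2.03  0.94]
0.6 False [-0.08 -0.17 -0.1 ] [0.02 1.3  2.05]
0.65 False [-0.1  -0.19 -0.12] [-0.39  1.22  0.77]
0.7 False [-0.08 -0.24 -0.09] [-0.1   0.42  0.53]
0.75 False [-0.06 -0.24 -0.08] [-0.76  0.54  0.95]
0.8 False [-0.05 -0.22 -0.07] [0.32 0.9  0.28]
0.84 False [-0.   -0.05 -0.06] [0.38 0.72 1.15]
0.88 False [-0.06 -0.05 -0.08] [0.31 1.49 1.21]
0.92 False [-0.03 -0.11 -0.05] [-0.9   0.26  0.73]
20.9
```

View pics/c.png

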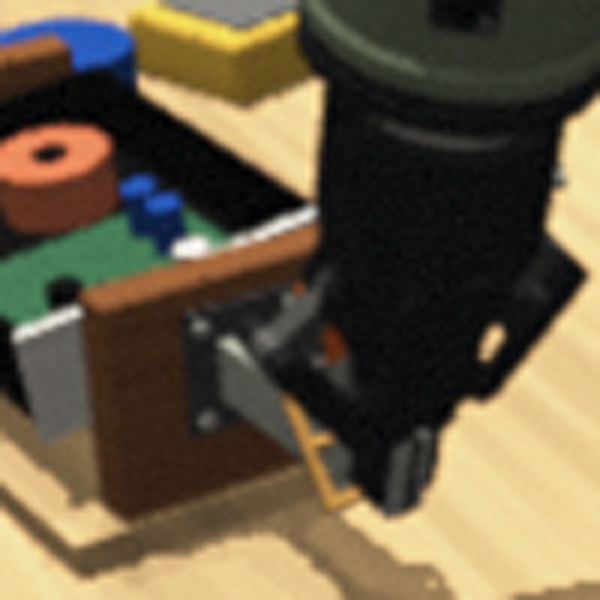

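The loop is pushed down to 0.92 rad with under 4 N, and a stud shows just above the leg at crop (320,437). I'll retract outward and check that it stays.

```bash
python3 - <<'E'
from h import *
import pickle
np.set_printoptions(suppress=True,precision=2)
a=np.radians(97.6); X=np.array([np.cos(a),np.sin(a),0])
p=np.array(read_state()["eef_pos"]); movel(list(p+X*30+[0,0,8]),max_speed=60); movel(list(p+X*50+[0,0,140]),max_speed=150)
movel(list(p+X*200+[0,0,180]),max_speed=200); wait(.5); print(read_state()["time"],read_state()["ft_force"])
c=camera("scene"); t=camera("top"); pickle.dump((c,t),open("f.pkl","wb"))
I=np.hstack([cv2.resize(c["image"][130:210,180:260],(500,500),interpolation=2),cv2.resize(t["image"][170:220,335:395],(300,250),interpolation=2).repeat(2,0)]); cv2.imwrite("pics/d.png",I)
E
```

```text
24.0833 [ 0.73  0.14 -0.13]
```

View pics/d.png

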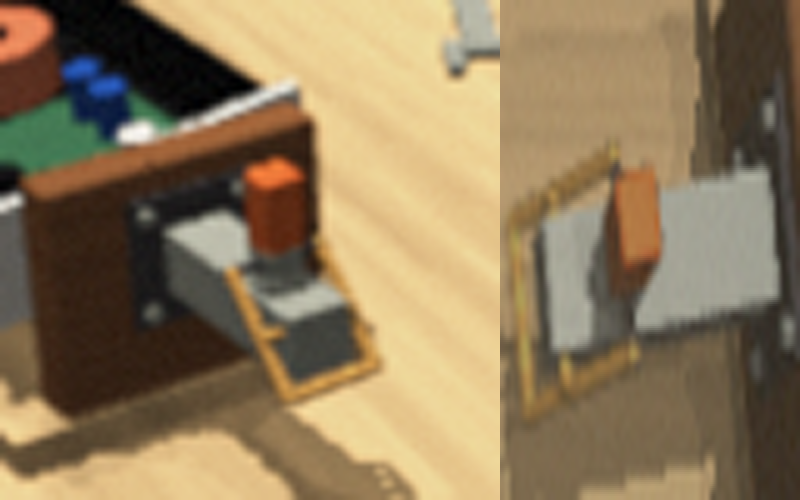

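The loop stays down round the bar's end, with the cross bar at crop (335,380) below the end face and the stud above the leg at (272,330). One numeric check of the cross-bar height before handing in.

```bash
python3 - <<'E'
from h import *
import pickle
np.set_printoptions(suppress=True,precision=1)
wait(.5); c=camera("scene"); W=pts(c)
# cross bar: crop (290,393)-(375,362) -> px
u=180+np.linspace(300,365,12)/6.25-.4; v=130+np.linspace(390,367,12)/6.25-.4
P=W[v.round().astype(int),u.round().astype(int)]; a=np.radians(97.6); X=[np.cos(a),np.sin(a)]
print(np.c_[(P[:,:2]-[537.6,-61.9])@X,P[:,2]-82])
hz=W[156:160,221:227,2]; print("head top z",np.nanmax(hz))
E
```

```text
[[ 31.6 -23.8]
 [ 32.5 -24.1]
 [ 29.4 -23.8]
 [ 28.7 -25.1]
 [ 33.6 -22.7]
 [ 31.2 -22.8]
 [ 29.8 -24.5]
 [ 29.2 -25.8]
 [ 30.1 -23.6]
 [ 29.9 -24.7]
 [ 30.4 -25.1]
 [ 29.9 -23.9]]
head top z 124.06375711591892
```

The cross bar is 24 mm below the bar's top, which puts the loop at about 0.8 rad. The head top at z 124 means the collar is home. Handing in.

```bash
python3 -c "
from workcell import *
print(finish_job(), read_state()['time'])"
```

```text
the job is handed in; nothing more can be done
the job is handed in; nothing more can be done
```

The pivot bar is locked and the job is handed in; the handover gives no verdict. My last clock reading, about 24 s, came just before the final checks, so it was well under the 67 s limit.

- **Pin:** I took the hitch pin from the rack and pushed it through the bar's cross hole. It seated with about 9 N vertical contact, and I let go with the loop still open.
- **Loop:** I pressed the loop down over the bar's end with the closed fingertips, reaching 0.92 rad. The readings at each step stayed under about 3 N, with an 8 N stop set throughout. I then backed the arm well away.

**Last checks:**
- **Collar:** the head top is at 124 mm, which is exactly where it should be with the collar home.
- **Catch:** the cross bar rests about 24 mm below the bar's top and 30 mm out, which puts the loop near 0.8 rad. A stud shows above the leg, and the loop stayed down after release.
- **Clevis pin:** it was undisturbed in the rack when I gripped the hitch pin. I did not look at it again after that.

**Disagreements:**
- **Camera offset:** the two cameras differed by 2 to 4 mm in absolute position, so I lined the pin up by comparing it with the hole in the same image. Along the bar the scene camera still read about 2 mm off. I followed the top camera, and the pin went in at the first try.
- **Side force:** there was up to 7 N of side force during insertion, which a 0.6 mm shift relieved.

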